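# Load square plates from a spring magazine into a drilling jig

### The arm

A 7-joint arm with a two-finger parallel gripper is mounted at the origin on a cart in front of the work surface, level with it; the furniture and walls round the work are solid. World frame = base frame: x ahead of the robot, y to its left, z up, the work surface at z = 0. Lengths are in m, angles in rad, forces in N, time in s.
With the tool pointing down it reaches from about 0.4 to 0.85 m from the base axis. Payload 10.4 kg.
Tool frame: the origin (TCP) lies midway between the tips of the shut fingers; the grasp point (between the pads) lies 19 mm behind it; z points along the fingers, x is the direction in which the jaws open and shut, and the axes are right-handed (so a half turn about z gives the same grasp; the last joint's range is limited). The gripper opens to 87 mm and grips with 3 to 60 N. Pads are 19 mm wide; open, the fingers measure 117 mm over their backs; the gripper's body (75 mm by 190 mm) begins 51 mm behind the grasp point.
Start: joints at [1.3, 0.332, -0.065, 1.46, 0.022, 1.35, -0.088], TCP at [0.153, -0.606, 0.223] pointing down, gripper open.
Joint ranges: [-2.6, 2.6], [-0.5, 2.12], [-1.47, 1.34], [0.16, 2.42], [-1.27, 4.41], [0.06, 2.06], [-2.6, 2.6]. Speed limits (rad/s): [2.22, 2.22, 2.79, 2.79, 3.14, 3.14, 3.14].

### API

Orientations are given as a unit quaternion [x, y, z, w].
In Python, from bench import r gives the robot as it stands. The module is installed in compiled form; this text tells all that it offers.
- The arm moves only by the tool play_rows, never from a script. Its argument "commands" is a list of rows, each a list of 7 numbers: the shift along the world's x, y, z in cm, then the turn, a rotation vector about the world's x, y, z in rad, then the finger opening in cm, from 0 to 8.7. A call has 1 to 20 rows; each row shifts and turns the commanded pose from where the row before left it; what a row does not reach is not made up. A row lasts 1/8 s, in which the tool goes at most 62.5 mm and 10.7 degrees, less where a joint would pass 70% of its speed; a pose out of reach is approached as far as the arm can. A call is refused whole if a number of a shift passes 6.25 or a number of a turn 0.188, either way. A call with a gripper value outside its range is refused whole. The fingers move at their own pace and stop on an object; "grip_force" is the grip in N (left out, the last holds). Time passes only in rows, so rows that do not move let the fingers close. It gives the time, the measured TCP pose, the force and the opening at its end, in the units of the state.
- r.read_state(): the state, without advancing time (a new reading comes with each control period).
- r.camera(name): name is "scene" or "side" or "wrist"; returns a dict with "img" (384x512x3 uint8, red, green, blue), "K" (3x3 intrinsics, pixels), "camera_from_world" (4x4, takes a point from world to camera coordinates). Camera axes: x right, y down, z forward; pixel columns grow to the right and rows downward; lengths in m; the calibration is good to about 2 mm. A picture is of the moment at which its call begins. There is no depth.
- r.close_job(): hands the job in, once; it reports no verdict.
The state is a dict: "time": time; "joint_positions": joint angles; "joint_vel": joint speeds; "joint_torque": joint torques, N m; "ee_pos": TCP position; "eef_rot": TCP orientation; "ft_force": force on the tool from outside, world axes, zero at the start; "torque": the same for the moment, N m; "width": finger opening in m.
Only numpy, scipy, OpenCV 4.12 (cv2) and the standard library are available. Lean on these libraries where they do the work, as an engineer would, in place of code of your own. Each camera call takes 0.05 s, during which the arm holds its last target. There are 200 camera calls.

### The job

Load the drilling jig: put the brush that was left in its channel into the pink tray, pull the jaw fully open by its knob, then take every square steel plate, those in the spring magazine and those lying loose on the bench, and lay it flat in the channel, turned so that its edges are square to the fence and jaw. When all the plates lie there, slide the jaw shut until it clamps them all, and do not disturb the tape measure.

Things in the scene. Friction and masses are not known exactly. Their poses are not given: they have to be found in the camera images.
- jig: Plywood drilling jig fixed to the bench, 350 mm long (y), 110 mm wide (x), with a 90 mm wide tongue out to x = -113 mm. Origin: centre of underside; z up; bare floor at z = 12 mm. Along y run the fixed dark wooden fence on the far side (face at x = +25 mm, out to +53, y -165 to +165 mm) and, on the near side, a like 25 mm wide sliding jaw; tops of both at z = 21 mm.
- jaw (a joint): The jaw's slide, m, 0 to 0.017, growing as it is drawn away from the fence (to jig -x). Jaw face at jig x = -5 mm - value: the channel is 30 mm + value wide, 47 mm fully open (0.017), 42 mm when it clamps plates (0.012). Starts at 0.001 to 0.007. Friction about 3 N; it stays where left.
- jaw_knob (a point): Point on the axis of the jaw's upright steel knob (a round post 16 mm in diameter standing 35 mm above the jaw, from jig z = 21 to 56 mm), 10 mm below its top; 52 mm behind the jaw face, at jig y = 0. Moves with the jaw.
- channel_mid (a point): Middle of the channel when the jaw is fully open, at floor height: jig x = +1.5 mm, y = 0, z = 12 mm. The channel runs along jig y, 165 mm either way, open at both ends.
- magazine: Spring magazine fixed to the bench: square aluminium tube, 53 mm outside, 45 inside, rim at z = 89 mm, on an 85 mm flange. Origin: centre of underside; z up; x, y square to the walls. A sprung platform carries the three stacked plates and lifts the next plate in about a second when one is taken: the top plate's upper face stays near z = 100 mm, 11 mm proud of the rim.
- pink_tray: Loose small pink tray, 70 (x) by 100 (y) by 30 mm, walls and floor 3 mm, open at the top. Origin at the centre of its underside, z up.
- dark_brush: Loose dark-bristled wooden scrubbing brush, 24 (x) by 45 (y) by 40 mm high, bristles up. Origin at the centre of its underside. Starts standing in the jig's channel, y along the channel.
- tape_measure: Loose yellow tape measure, about 79 by 86 by 35 mm, origin at the centre of its underside. A bystander: leave it alone.
- plate_1: Loose square steel plate, 42 x 42 x 18 mm, 0.16 kg, with a dark centre hole and four small corner marks on top; all are alike. Origin at the centre of its underside, z up, x and y square to its edges. Starts at the bottom in the magazine.
- plate_2: Loose square steel plate, 42 x 42 x 18 mm, 0.16 kg, with a dark centre hole and four small corner marks on top; all are alike. Origin at the centre of its underside, z up, x and y square to its edges. Starts in the magazine, on plate_1.
- plate_3: Loose square steel plate, 42 x 42 x 18 mm, 0.16 kg, with a dark centre hole and four small corner marks on top; all are alike. Origin at the centre of its underside, z up, x and y square to its edges. Starts on top in the magazine, on plate_2.
- plate_4: Loose square steel plate, 42 x 42 x 18 mm, 0.16 kg, with a dark centre hole and four small corner marks on top; all are alike. Origin at the centre of its underside, z up, x and y square to its edges. Starts loose on the bench. One or two of plate_4, plate_5 and plate_6 are there; absent ones read None.
- plate_5: Loose square steel plate, 42 x 42 x 18 mm, 0.16 kg, with a dark centre hole and four small corner marks on top; all are alike. Origin at the centre of its underside, z up, x and y square to its edges. Starts loose on the bench, if present.
- plate_6: Loose square steel plate, 42 x 42 x 18 mm, 0.16 kg, with a dark centre hole and four small corner marks on top; all are alike. Origin at the centre of its underside, z up, x and y square to its edges. Starts loose on the bench, if present.
There are look-alikes about, which are no part of the job. What is shaped like the plate_3 but blue is not meant.

How it is judged:
On the way, in this order (a step that is already met when the one before it is completed fails the run):
1. the jaw is drawn fully open (joint over 0.015) (value of joint jaw above 0.015 m), for 0.2 s.
2. every plate lies flat on the jig's floor in the channel, edges square to the fence within 6 degrees, released (x of plate_1 in the frame of jig between -0.012 and 0.014 m and y of plate_1 in the frame of jig between -0.155 and 0.155 m and z of plate_1 in the frame of jig between 0.009 and 0.0155 m and angle between the z axis of each of plate_1, plate_2, plate_3, plate_4, plate_5, plate_6 and the z axis of jig, either way round below 0.06 rad and (angle between the x axis of plate_1 and the x axis of jig, either way round below 0.105 rad or angle between the x axis of plate_1 and the y axis of jig, either way round below 0.105 rad) and linear speed of each of plate_1, plate_2, plate_3, plate_4, plate_5, plate_6 below 0.02 m/s and contact force between each of plate_1, plate_2, plate_3, plate_4, plate_5, plate_6 and the fingers below 0.2 N and x of plate_2 in the frame of jig between -0.012 and 0.014 m and y of plate_2 in the frame of jig between -0.155 and 0.155 m and z of plate_2 in the frame of jig between 0.009 and 0.0155 m and (angle between the x axis of plate_2 and the x axis of jig, either way round below 0.105 rad or angle between the x axis of plate_2 and the y axis of jig, either way round below 0.105 rad) and x of plate_3 in the frame of jig between -0.012 and 0.014 m and y of plate_3 in the frame of jig between -0.155 and 0.155 m and z of plate_3 in the frame of jig between 0.009 and 0.0155 m and (angle between the x axis of plate_3 and the x axis of jig, either way round below 0.105 rad or angle between the x axis of plate_3 and the y axis of jig, either way round below 0.105 rad) and x of plate_4 in the frame of jig between -0.012 and 0.014 m and y of plate_4 in the frame of jig between -0.155 and 0.155 m and z of plate_4 in the frame of jig between 0.009 and 0.0155 m and (angle between the x axis of plate_4 and the x axis of jig, either way round below 0.105 rad or angle between the x axis of plate_4 and the y axis of jig, either way round below 0.105 rad) and x of plate_5 in the frame of jig between -0.012 and 0.014 m and y of plate_5 in the frame of jig between -0.155 and 0.155 m and z of plate_5 in the frame of jig between 0.009 and 0.0155 m and (angle between the x axis of plate_5 and the x axis of jig, either way round below 0.105 rad or angle between the x axis of plate_5 and the y axis of jig, either way round below 0.105 rad) and x of plate_6 in the frame of jig between -0.012 and 0.014 m and y of plate_6 in the frame of jig between -0.155 and 0.155 m and z of plate_6 in the frame of jig between 0.009 and 0.0155 m and (angle between the x axis of plate_6 and the x axis of jig, either way round below 0.105 rad or angle between the x axis of plate_6 and the y axis of jig, either way round below 0.105 rad)), for 0.2 s.
At the end, for the whole second after the job is handed in: Every plate lies flat on the floor of the jig's channel, centre within 155 mm of mid-length, edges square to the fence within 0.06 rad, released, at rest; jaw joint between 0.0105 and 0.0137; brush inside the upright pink tray, released, at rest (value of joint jaw between 0.0105 and 0.0137 m and x of plate_1 in the frame of jig between -0.012 and 0.014 m and y of plate_1 in the frame of jig between -0.155 and 0.155 m and z of plate_1 in the frame of jig between 0.009 and 0.0155 m and angle between the z axis of each of plate_1, plate_2, plate_3, plate_4, plate_5, plate_6 and the z axis of jig, either way round below 0.06 rad and (angle between the x axis of plate_1 and the x axis of jig, either way round below 0.06 rad or angle between the x axis of plate_1 and the y axis of jig, either way round below 0.06 rad) and linear speed of each of plate_1, plate_2, plate_3, plate_4, plate_5, plate_6 below 0.02 m/s and contact force between each of plate_1, plate_2, plate_3, plate_4, plate_5, plate_6, dark_brush and the fingers below 0.2 N and x of plate_2 in the frame of jig between -0.012 and 0.014 m and y of plate_2 in the frame of jig between -0.155 and 0.155 m and z of plate_2 in the frame of jig between 0.009 and 0.0155 m and (angle between the x axis of plate_2 and the x axis of jig, either way round below 0.06 rad or angle between the x axis of plate_2 and the y axis of jig, either way round below 0.06 rad) and x of plate_3 in the frame of jig between -0.012 and 0.014 m and y of plate_3 in the frame of jig between -0.155 and 0.155 m and z of plate_3 in the frame of jig between 0.009 and 0.0155 m and (angle between the x axis of plate_3 and the x axis of jig, either way round below 0.06 rad or angle between the x axis of plate_3 and the y axis of jig, either way round below 0.06 rad) and x of plate_4 in the frame of jig between -0.012 and 0.014 m and y of plate_4 in the frame of jig between -0.155 and 0.155 m and z of plate_4 in the frame of jig between 0.009 and 0.0155 m and (angle between the x axis of plate_4 and the x axis of jig, either way round below 0.06 rad or angle between the x axis of plate_4 and the y axis of jig, either way round below 0.06 rad) and x of plate_5 in the frame of jig between -0.012 and 0.014 m and y of plate_5 in the frame of jig between -0.155 and 0.155 m and z of plate_5 in the frame of jig between 0.009 and 0.0155 m and (angle between the x axis of plate_5 and the x axis of jig, either way round below 0.06 rad or angle between the x axis of plate_5 and the y axis of jig, either way round below 0.06 rad) and x of plate_6 in the frame of jig between -0.012 and 0.014 m and y of plate_6 in the frame of jig between -0.155 and 0.155 m and z of plate_6 in the frame of jig between 0.009 and 0.0155 m and (angle between the x axis of plate_6 and the x axis of jig, either way round below 0.06 rad or angle between the x axis of plate_6 and the y axis of jig, either way round below 0.06 rad) and x of dark_brush in the frame of pink_tray between -0.034 and 0.034 m and y of dark_brush in the frame of pink_tray between -0.05 and 0.05 m and z of dark_brush in the frame of pink_tray between -0.002 and 0.05 m and angle between pink_tray's own z axis and vertical below 0.1 rad and linear speed of dark_brush below 0.03 m/s); the robot touches nothing.
It fails at once if the tape measure is moved by more than 30 mm (distance of tape_measure from where it was at the start of the episode above 0.03 m).
Of plate_4, plate_5, plate_6 only 1 to 2 are there at a start; the rules pass over those that are not, and their reading is None.
At some moment in a run one of pink_tray may be knocked a few centimetres aside while the robot is not near it.
Once in a run the grip may slacken for a moment while it holds something.
It also fails if it takes over 210 s, if anything falls off the work surface, if the arm or the gripper's body presses on something with over 40 N, if the wrist force passes 120 N, or if a joint passes its speed limit or range.

## Working session

There is one attempt and no reset: what is moved stays moved. The work goes in short steps, Python scripts to look and compute and a tool call to move; the robot and the scene stay as the last step left them, time stands still between calls to the robot, and variables do not carry over. Pictures are saved under pics/ and viewed, about 12 in all and at most 16, crops included, and the job is handed in when it is done.

Besides the shell and the picture viewer there is one more tool, called after "Emit:" as name(argument=value, ...), one argument or row to a line, values as JSON. play_rows: Moves the arm, as the interface text tells. Its arguments: {"type":"object","properties":{"commands":{"type":"array","items":{"type":"array","items":{"type":"number"}}},"grip_force":{"type":"number"}},"required":["commands"]}

```bash
mkdir -p pics
cat > h.py <<'E'
import numpy as np, cv2
from bench import r
def shot(cam,name,crop=None,scale=1):
    c=r.camera(cam); np.savez(f'pics/{name}.npz',**c)
    im=c['img'][:,:,::-1]
    if crop: u0,v0,u1,v1=crop; im=im[v0:v1,u0:u1]
    im=cv2.resize(im,None,fx=scale,fy=scale,interpolation=cv2.INTER_CUBIC); cv2.imwrite(f'pics/{name}.png',im); return c
def load(name): return dict(np.load(f'pics/{name}.npz'))
def ray(c,u,v,z):
    T=c['camera_from_world']; R=T[:3,:3]; o=-R.T@T[:3,3]
    d=R.T@np.linalg.inv(c['K'])@np.array([u,v,1.]); return o+d*(z-o[2])/d[2]
def proj(c,p):
    q=c['camera_from_world']@np.append(p,1); q=c['K']@q[:3]; return q[:2]/q[2]
E
python3 - <<'E'
from h import *
for n in ['scene','side']:
    c=shot(n,n+'0',scale=1.5); T=c['camera_from_world']; print(n,-T[:3,:3].T@T[:3,3],T[:3,:3].round(2).tolist(),c['K'][0,0])
print(r.read_state())
E
```

```text
scene [-0.17282691  0.76128426  0.85217259] [[-0.71, -0.71, -0.01], [-0.45, 0.45, -0.77], [0.55, -0.54, -0.64]] 496.17873114663
side [ 0.17958379 -1.11682693  0.63196732] [[0.97, -0.25, 0.02], [-0.08, -0.4, -0.91], [0.23, 0.88, -0.41]] 441.768950651664
{'time': 0.1, 'joint_positions': array([ 1.30041068,  0.33280652, -0.06468366,  1.46082667,  0.02161607,
        1.34989742, -0.08854454]), 'joint_vel': array([-0.00132245, -0.00156114, -0.00017618, -0.00249408, -0.00139934,
        0.00047965, -0.00068655]), 'joint_torque': array([ 1.45974063e-03, -6.24552655e+01,  2.46927794e-02, -3.90723753e+01,
       -6.14782283e-02,  3.65536648e-02,  3.85859289e-05]), 'ee_pos': array([ 0.15318734, -0.605594  ,  0.22184945]), 'eef_rot': array([ 7.89056599e-01, -6.14320192e-01, -5.12501434e-04, -3.50852733e-04]), 'ft_force': array([ 0.62628742,  0.26062707, -0.45779207]), 'torque': array([0.01256821, 0.01072586, 0.0569158 ]), 'width': 0.08727728391382641}
```

View pics/scene0.png

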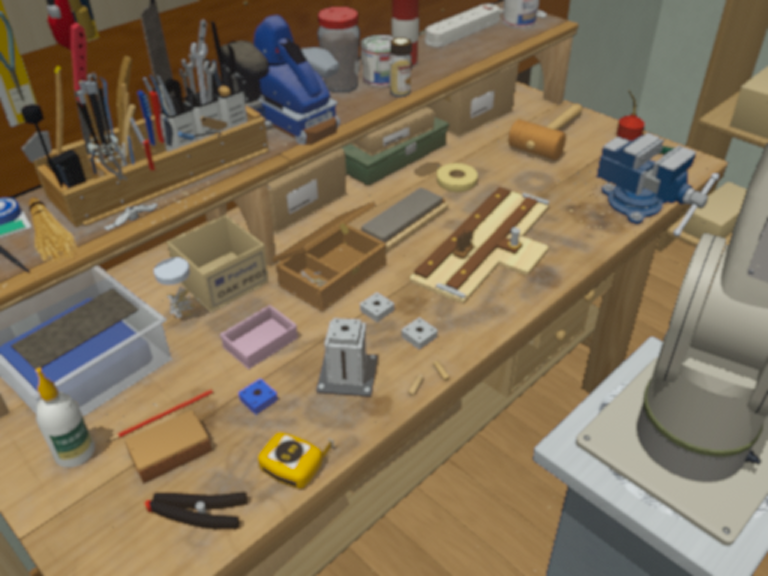

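View pics/side0.png

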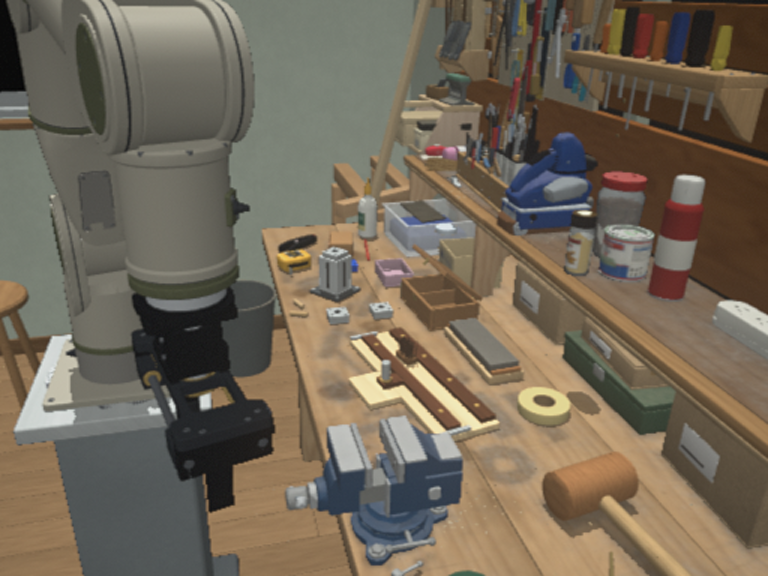

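Scene view (1.5x): jig ~(485,245), brush (464,242), knob (515,238), magazine (347,350), loose plates at (377,306) and (420,332), pink tray (259,335), and tape (292,458). A blue decoy is at (258,395). I'll enlarge this region.

Run:
```python
from h import *
c=load('scene0'); im=c['img'][:,:,::-1]
a=cv2.resize(im[120:230,265:375],None,fx=5,fy=5,interpolation=cv2.INTER_CUBIC)
b=cv2.resize(im[185:275,140:300],None,fx=5,fy=5,interpolation=cv2.INTER_CUBIC)
cv2.imwrite('pics/a.png',a);cv2.imwrite('pics/b.png',b)
```

```text
(no output)
```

View pics/a.png

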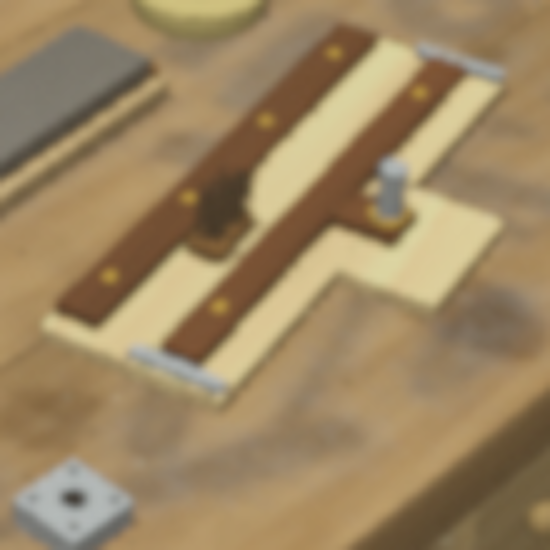

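View pics/b.png

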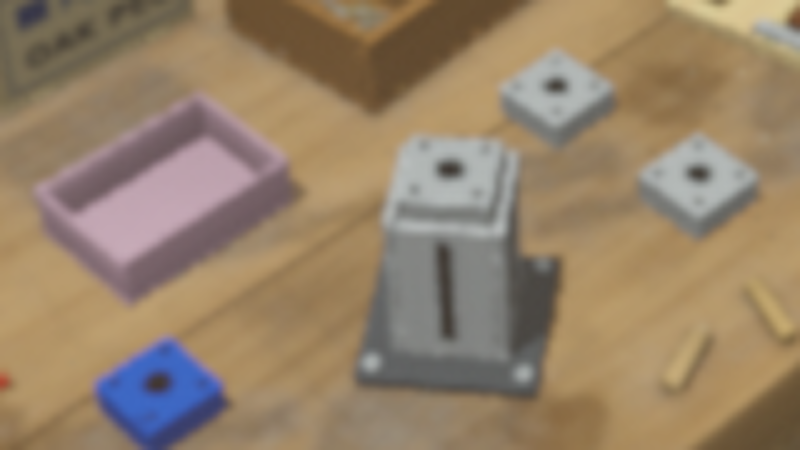

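Run:
```python
from h import *
c=load('scene0')
def P(o,x,y,z): return ray(c,(x+.5)/5-.5+o[0],(y+.5)/5-.5+o[1],z)[:2]
A=(265,120);B=(140,185)
def show(n,o,z,pts,per=None):
    w=np.array([P(o,*p,z) for p in pts])
    print(n,(w*1000).round(0).tolist())
    if len(w)>1:
        d=np.diff(w,axis=0); print('   len',(np.linalg.norm(d,axis=1)*1000).round(0),'ang',np.degrees(np.arctan2(d[:,1],d[:,0])).round(1),'mean',(w.mean(0)*1000).round(0))
show('jig',A,.012,[(45,322),(222,398),(505,85)])
show('tongue',A,.012,[(435,303),(498,222)])
show('fence outer',A,.021,[(58,305),(340,25)])
show('fence inner',A,.021,[(97,323),(378,40)])
show('jaw inner',A,.021,[(165,347),(425,60)])
show('knobtop',A,.056,[(392,163)])
show('brush base',A,.014,[(190,247),(224,258),(255,222)])
show('pA',B,.018,[(500,92),(557,50),(615,93),(556,130)]);show('pAc',B,.018,[(556,86)])
show('pB',B,.018,[(640,182),(698,134),(758,183),(699,222)]);show('pBc',B,.018,[(699,174)])
show('mag',B,.1,[(403,138),(503,143),(495,213),(388,205)]);show('magc',B,.1,[(450,170)])
show('magflange',B,.006,[(360,380),(540,390),(558,258)])
show('tray',B,.03,[(38,190),(200,95),(288,162),(128,265)])
show('tape',B,.03,[((295/1.5-140)*5,(458/1.5-185)*5)])
show('plate A marks',B,.018,[(517,88),(556,62),(598,88),(556,112)])
show('plate B marks',B,.018,[(657,175),(698,147),(741,175),(699,202)])
```

```text
jig [[524.0, 19.0], [417.0, -1.0], [482.0, -336.0]]
   len [109. 342.] ang [-169.7  -79.1] mean [ 474. -106.]
tongue [[386.0, -140.0], [405.0, -222.0]]
   len [85.] ang [-77.4] mean [ 395. -181.]
fence outer [[521.0, 12.0], [586.0, -308.0]]
   len [326.] ang [-78.6] mean [ 553. -148.]
fence inner [[496.0, 8.0], [559.0, -311.0]]
   len [325.] ang [-78.9] mean [ 527. -151.]
jaw inner [[458.0, -2.0], [525.0, -313.0]]
   len [318.] ang [-77.8] mean [ 491. -158.]
knobtop [[447.0, -174.0]]
brush base [[510.0, -82.0], [491.0, -88.0], [499.0, -125.0]]
   len [21. 38.] ang [-164.   -76.4] mean [500. -98.]
pA [[528.0, 139.0], [531.0, 96.0], [486.0, 98.0], [487.0, 139.0]]
   len [43. 45. 40.] ang [-86.3 176.6  87.9] mean [508. 118.]
pAc [[511.0, 116.0]]
pB [[432.0, 136.0], [435.0, 91.0], [391.0, 96.0], [393.0, 136.0]]
   len [45. 45. 40.] ang [-85.5 173.6  87.1] mean [413. 115.]
pBc [[415.0, 112.0]]
mag [[467.0, 251.0], [433.0, 222.0], [403.0, 255.0], [440.0, 284.0]]
   len [45. 44. 47.] ang [-139.5  132.3   38.6] mean [436. 253.]
magc [[437.0, 251.0]]
magflange [[441.0, 308.0], [378.0, 255.0], [432.0, 192.0]]
   len [82. 83.] ang [-139.4  -49.9] mean [417. 252.]
tray [[623.0, 351.0], [622.0, 254.0], [554.0, 254.0], [553.0, 350.0]]
   len [96. 69. 96.] ang [-90.6 179.9  90.6] mean [588. 302.]
tape [[355.0, 420.0]]
plate A marks [[524.0, 131.0], [524.0, 103.0], [495.0, 102.0], [497.0, 129.0]]
   len [28. 29. 28.] ang [ -89.4 -178.1   85.5] mean [510. 116.]
plate B marks [[429.0, 127.0], [429.0, 98.0], [400.0, 98.0], [402.0, 126.0]]
   len [29. 28. 28.] ang [ -91.  -179.7   86.6] mean [415. 112.]
```

Emit:
play_rows(
  commands=[
    [1,5,1,0,0,0,8.7],
    [2,5,1,0,0,0,8.7],
    [3,5,0,0,0,-0.05,8.7],
    [3.5,5,0,0,0,0,8.7],
    [3.5,5,0,0,0,0,8.7],
    [3.5,5,0,0,0,0,8.7],
    [3.5,5,0,0,0,0,8.7],
    [3.5,5,0,0,0,0,8.7],
    [3.5,5,0,0,0,0,8.7],
    [3.5,5,0,0,0,0,8.7],
    [3.0,0,0,0,0,0,8.7],
    [0,0,0,0,0,0,8.7],
  ],
)

```text
time: 1.6
ee_pos: [0.4893, -0.105, 0.2419]
eef_rot: [0.774, -0.633, -0.001, -0.0]
ft_force: [-0.4, -1.0, -0.4]
width: 0.087
```

Run:
```python
from h import *
c=shot('wrist','w1',scale=1.5); s=r.read_state(); print(s['time'],s['ee_pos'],s['eef_rot'])
T=c['camera_from_world'];print(-T[:3,:3].T@T[:3,3],T[:3,:3].round(2).tolist(),c['K'][0,0])
```

```text
1.65 [ 0.48822617 -0.10562769  0.24190629] [ 7.73736341e-01 -6.33507183e-01 -8.50776484e-04 -1.95692207e-05]
[ 0.56192084 -0.09077174  0.40498878] [[0.2, -0.98, -0.0], [-0.94, -0.19, 0.27], [-0.27, -0.05, -0.96]] 267.3082546645775
```

View pics/w1.png

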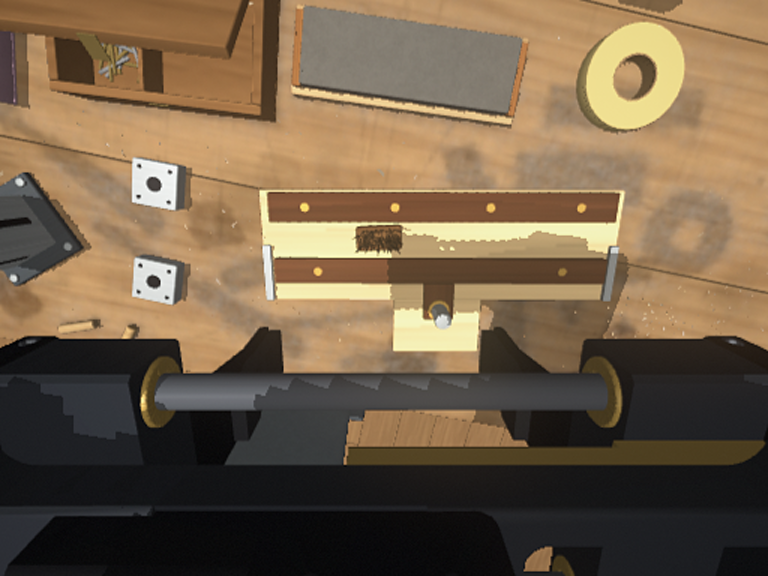

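Wrist (1.5x): jig is clean and nearly image-aligned; fence inner edge row 221, jaw inner edge 260, brush (380,240), knob top (442,321), plate holes (154,184) and (153,281).

Run:
```python
from h import *
c=load('w1')
def P(x,y,z): return ray(c,(x+.5)/1.5-.5,(y+.5)/1.5-.5,z)[:2]*1000
for n,z,pts in [('fence out',.021,[(616,193),(269,193)]),('fence in',.021,[(616,221),(269,221)]),('jaw in',.021,[(605,259),(276,259)]),('jigedge',.012,[(620,300),(265,299)]),('tongue',.012,[(477,352),(393,350)]),('knob',.056,[(442,321)]),('brush',.05,[(361,226),(402,226),(402,250),(357,252)]),
 ('pA',.018,[(154,184)]),('pB',.018,[(153,281)]),('pAc',.018,[(134,157),(180,161),(182,209),(134,206)]),('pBc',.018,[(134,255),(180,259),(181,303),(134,300)])]:
    w=np.array([P(x,y,z) for x,y in pts]); d=np.diff(w,axis=0)
    print(n,w.round(0).tolist(),w.mean(0).round(1),np.linalg.norm(d,axis=1).round(0),np.degrees(np.arctan2(d[:,1],d[:,0])).round(1))
```

```text
fence out [[588.0, -309.0], [523.0, 8.0]] [ 555.4 -150.5] [324.] [101.4]
fence in [[563.0, -318.0], [498.0, 5.0]] [ 530.2 -156.7] [330.] [101.4]
jaw in [[526.0, -321.0], [462.0, -6.0]] [ 494.  -163.6] [321.] [101.4]
jigedge [[487.0, -357.0], [416.0, 1.0]] [ 451.6 -177.5] [365.] [101.3]
tongue [[402.0, -228.0], [386.0, -139.0]] [ 394.  -183.5] [90.] [100.]
knob [[444.0, -172.0]] [ 443.5 -172.4] [] []
brush [[514.0, -82.0], [521.0, -118.0], [500.0, -122.0], [491.0, -83.0]] [ 506.6 -101.4] [36. 21. 40.] [ -78.6 -167.7  104. ]
pA [[510.0, 115.0]] [509.9 115.4] [] []
pB [[415.0, 112.0]] [414.7 112.1] [] []
pAc [[531.0, 135.0], [535.0, 93.0], [492.0, 88.0], [486.0, 133.0]] [510.9 112.2] [42. 44. 45.] [ -83.4 -173.9   97.9]
pBc [[438.0, 132.0], [443.0, 87.0], [397.0, 83.0], [391.0, 130.0]] [417. 108.] [45. 46. 47.] [ -83.7 -175.1   97.6]
```

Emit:
play_rows(
  commands=[
    [1.3,0.3,0,0,0,0,8.7],
    [0,0,-5,0,0,0,8.7],
    [0,0,-5,0,0,0,8.7],
    [0,0,-5,0,0,0,8.7],
    [0,0,-4,0,0,0,8.7],
    [0,0,-3,0,0,0,8.7],
    [0,0,0,0,0,0,4],
    [0,0,0,0,0,0,3],
    [0,0,0,0,0,0,3],
    [0,0,0,0,0,0,3],
    [0,0,0,0,0,0,3],
    [0,0,0,0,0,0,3],
    [0,0,3,0,0,0,3],
    [0,0,6,0,0,0,3],
    [0,0,6,0,0,0,3],
    [0,0,0,0,0,0,3],
  ],
  grip_force=25,
)

```text
time: 3.65
ee_pos: [0.5038, -0.1032, 0.1772]
eef_rot: [0.773, -0.634, 0.004, -0.001]
ft_force: [0.1, -0.4, -0.1]
width: 0.0435
```

Emit:
play_rows(
  commands=[
    [1,5,0,0,0,-0.1,3],
    [1,5,0,0,0,-0.1,3],
    [1,5,0,0,0,0,3],
    [1,5,0,0,0,0,3],
    [1,5,0,0,0,0,3],
    [1,5,0,0,0,0,3],
    [1,5,0,0,0,0,3],
    [0,0,0,0,0,0,3],
  ],
)

```text
time: 4.65
ee_pos: [0.5695, 0.2521, 0.1712]
eef_rot: [0.709, -0.706, -0.002, 0.0]
ft_force: [-0.1, -0.2, -0.9]
width: 0.0436
```

```bash
cat >> h.py <<'E'
def pink(c,z=.03):
    hsv=cv2.cvtColor(c['img'],cv2.COLOR_RGB2HSV)
    m=cv2.inRange(hsv,(155,35,60),(176,140,255)); m=cv2.morphologyEx(m,cv2.MORPH_OPEN,np.ones((3,3)))
    n,l,s,_=cv2.connectedComponentsWithStats(m); k=1+s[1:,4].argmax(); pts=np.argwhere(l==k)[:,::-1].astype(float)
    h=cv2.convexHull(pts.astype(np.float32))[:,0]
    w=np.array([ray(c,*p,z)[:2]*1000 for p in h],np.float32)
    return s[k],cv2.minAreaRect(w)
E
python3 - <<'E'
from h import *
s=r.read_state(); print(s['ee_pos'],s['width'])
print(pink(load('scene0')))
print(pink(shot('scene','s2')))
c=shot('wrist','w2',scale=1.5); print(pink(c))
E
```

```text
[0.56948694 0.25211689 0.17117143] 0.04357060484303437
(array([ 148,  205,   49,   39, 1139], dtype=int32), ((578.9786376953125, 309.023193359375), (107.56578826904297, 89.6115493774414), 89.8733901977539))
(array([ 148,  205,   49,   39, 1110], dtype=int32), ((578.9786376953125, 309.023193359375), (107.56578826904297, 89.6115493774414), 89.8733901977539))
(array([ 168,  136,   83,   58, 1237], dtype=int32), ((587.56884765625, 300.158203125), (97.0244369506836, 64.6126708984375), 87.46075439453125))
```

View pics/w2.png

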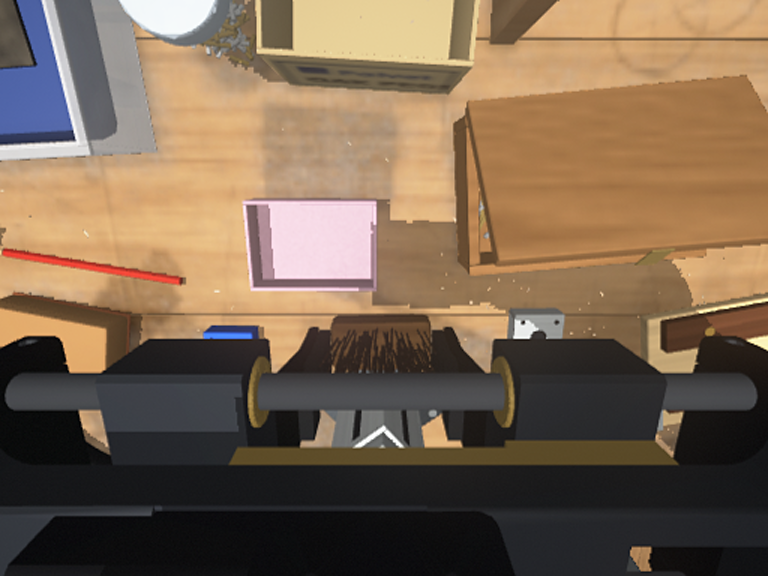

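Tray is still in place, centred (587,301). I'll lower the brush in.

Emit:
play_rows(
  commands=[
    [1.75,5.1,0,0,0,0,3],
    [0,0,-5,0,0,0,3],
    [0,0,-5,0,0,0,3],
    [0,0,-3,0,0,0,3],
    [0,0,-2,0,0,0,3],
    [0,0,-0.3,0,0,0,3],
    [0,0,0,0,0,0,3],
    [0,0,0,0,0,0,5.3],
    [0,0,0,0,0,0,5.3],
    [0,0,0,0,0,0,5.3],
  ],
)

```text
time: 6.0
ee_pos: [0.589, 0.2982, 0.0201]
eef_rot: [-0.706, 0.708, -0.0, 0.0]
ft_force: [-0.9, -0.5, -0.7]
width: 0.0525
```

Emit:
play_rows(
  commands=[
    [0,0,5,0,0,0,5.3],
    [0,0,6,0,0,0,5.3],
    [0,0,6,0,0,0,5.3],
    [-1.6,-5.25,0,0,0,0.1,5.3],
    [-1.6,-5.25,0,0,0,0.1,5.3],
    [-1.6,-5.25,0,0,0,0,5.3],
    [-1.6,-5.25,0,0,0,0,5.3],
    [-1.6,-5.25,0,0,0,0,5.3],
    [-1.6,-5.25,0,0,0,0,5.3],
    [-1.6,-5.25,0,0,0,0,5.3],
    [-1.6,-5.25,0,0,0,0,5.3],
    [-1.6,-5.25,0,0,0,0,5.3],
    [0,0,0,0,0,0,5.3],
    [0,0,0,0,0,0,5.3],
  ],
)

```text
time: 7.75
ee_pos: [0.4451, -0.1738, 0.1898]
eef_rot: [0.774, -0.634, 0.0, -0.0]
ft_force: [0.9, 0.3, -0.2]
width: 0.0529
```

Run:
```python
from h import *
s=r.read_state(); print(s['ee_pos'],s['eef_rot'])
shot('scene','s3',(140,180,300,280),5)
```

```text
[ 0.44506606 -0.17378369  0.18976478] [ 7.73559110e-01 -6.33724117e-01  1.66147147e-04 -1.40237283e-04]
```

View pics/s3.png

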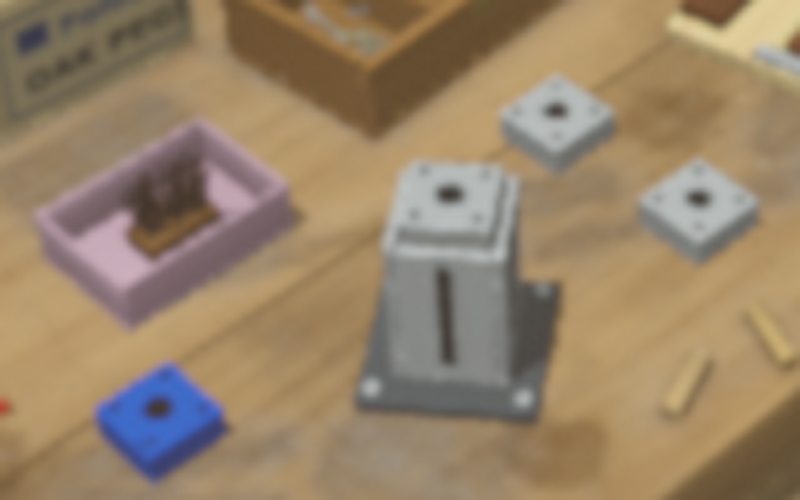

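The brush stands upright in the tray. Next I'll pull the jaw open by its knob.

Emit:
play_rows(
  commands=[
    [-0.2,0,-5,0,0,0,5.3],
    [0,0,-5,0,0,0,5.3],
    [0,0,-4,0,0,0,5.3],
    [0,0,-2.3,0,0,0,5.3],
    [0,0,0,0,0,0,1],
    [0,0,0,0,0,0,1],
    [0,0,0,0,0,0,1],
    [0,0,0,0,0,0,1],
    [0,0,0,0,0,0,1],
    [-0.3,-0.06,0,0,0,0,1],
    [-0.3,-0.06,0,0,0,0,1],
    [-0.3,-0.06,0,0,0,0,1],
    [-0.2,-0.04,0,0,0,0,1],
    [-0.1,-0.02,0,0,0,0,1],
    [-0.1,-0.02,0,0,0,0,1],
    [0,0,0,0,0,0,1],
  ],
  grip_force=25,
)

```text
time: 9.8
ee_pos: [0.4315, -0.1755, 0.0271]
eef_rot: [0.774, -0.633, 0.001, -0.001]
ft_force: [5.2, 6.9, -0.9]
width: 0.0155
```

Emit:
play_rows(
  commands=[
    [-0.15,-0.03,0,0,0,0,1],
    [-0.15,-0.03,0,0,0,0,1],
    [0,0,0,0,0,0,1],
    [0,0,0,0,0,0,1],
  ],
)

```text
time: 10.3
ee_pos: [0.4279, -0.1762, 0.0269]
eef_rot: [0.774, -0.633, 0.0, -0.001]
ft_force: [4.4, 6.0, -1.2]
width: 0.015
```

Emit:
play_rows(
  commands=[
    [0,0,0,0,0,0,5.3],
    [0,0,0,0,0,0,5.3],
    [0,0,0,0,0,0,5.3],
    [0,0,4,0,0,0,5.3],
    [0,0,6,0,0,0,5.3],
    [0,0,6,0,0,0,5.3],
    [0,3,3,0,0,0,6],
    [0,0,0,0,0,0,6],
  ],
)

```text
time: 11.3
ee_pos: [0.4282, -0.1464, 0.2191]
eef_rot: [0.774, -0.633, 0.002, -0.0]
ft_force: [1.0, -1.1, 0.0]
width: 0.0593
```

Run:
```python
from h import *
s=r.read_state(); print(s['ee_pos'],s['eef_rot'],s['ft_force'])
c=shot('wrist','w4',(90,50,500,240),1.9)
```

```text
[ 0.42823577 -0.14638654  0.21907367] [ 7.74240358e-01 -6.32886953e-01  2.43569958e-03 -1.97577717e-04] [ 9.78611399e-01 -1.10981716e+00  9.39626785e-04]
```

View pics/w4.png

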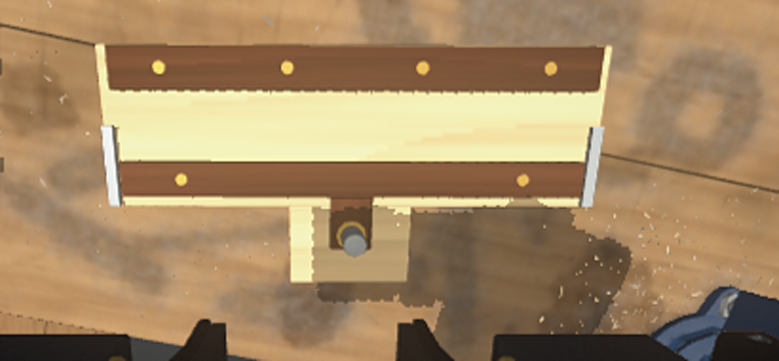

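Run:
```python
from h import *
c=load('w4')
def P(x,y,z): return ray(c,(x+.5)/1.9-.5+90,(y+.5)/1.9-.5+50,z)[:2]*1000
for n,z,pts in [('fence in',.021,[(602,88),(107,90)]),('fence out',.021,[(607,46),(106,45)]),('jaw in',.021,[(585,162),(121,162)]),('knob',.056,[(354,242)]),('tongue',.012,[(408,283),(291,283)])]:
    w=np.array([P(x,y,z) for x,y in pts]); d=w[-1]-w[0]; m=w.mean(0)-[504.3,-160.5]
    print(n,w.round(0).tolist(),w.mean(0).round(1),np.degrees(np.arctan2(d[1],d[0])).round(1),'jig',[(m@[.98,.198]).round(1),(m@[-.198,.98]).round(1)])
```

```text
fence in [[563.0, -320.0], [496.0, 6.0]] [ 529.8 -156.8] 101.7 jig [np.float64(25.7), np.float64(-1.4)]
fence out [[589.0, -314.0], [524.0, 9.0]] [ 556.4 -152.2] 101.4 jig [np.float64(52.7), np.float64(-2.2)]
jaw in [[515.0, -325.0], [450.0, -8.0]] [ 482.6 -166.5] 101.4 jig [np.float64(-22.5), np.float64(-1.6)]
knob [[434.0, -175.0]] [ 434.  -174.8] 0.0 jig [np.float64(-71.8), np.float64(-0.1)]
tongue [[402.0, -228.0], [384.0, -141.0]] [ 393.1 -184.4] 101.4 jig [np.float64(-113.7), np.float64(-1.4)]
```

```bash
cat >> h.py <<'E'
def plate(c,p,z=.018,R=40,show=False):
    """top face of a bright grey plate near world p(mm): centre & yaw"""
    u,v=proj(c,np.array([p[0]/1000,p[1]/1000,z])).round().astype(int)
    u0,v0=max(u-R,0),max(v-R,0); im=c['img'][v0:v+R,u0:u+R].astype(int)
    s=im.max(2)-im.min(2); out=[]
    for t in (130,150,170,190):
        m=((im.min(2)>t)&(s<25)).astype(np.uint8)
        m=cv2.morphologyEx(m,cv2.MORPH_CLOSE,np.ones((3,3)))
        cs,_=cv2.findContours(m,cv2.RETR_EXTERNAL,cv2.CHAIN_APPROX_NONE)
        if not cs: continue
        k=max(cs,key=cv2.contourArea)[:,0]
        w=np.array([ray(c,a+u0,b+v0,z)[:2]*1000 for a,b in k],np.float32)
        (cx,cy),(a,b),an=cv2.minAreaRect(w); print(t,round(cx,1),round(cy,1),'size',round(a,1),round(b,1),'ang',round(an,1))
E
python3 - <<'E'
from h import *
for n in ['w1','scene0']:
    c=load(n)
    for p in [(510,116),(415,112)]: print(n,p); plate(c,p)
print('mag');plate(load('scene0'),(437,251),.1,30)
E
```

```text
w1 (510, 116)
130 510.3 115.1 size 42.0 41.2 ang 1.0
150 510.0 115.2 size 41.4 41.0 ang 1.0
170 509.9 115.4 size 41.3 40.5 ang 1.3
190 509.8 115.6 size 40.9 40.4 ang 0.7
w1 (415, 112)
130 415.1 111.5 size 41.4 41.7 ang 88.3
150 414.9 111.6 size 41.3 41.2 ang 88.3
170 414.7 111.6 size 41.0 41.0 ang 88.5
190 414.7 111.6 size 40.2 40.7 ang 88.7
scene0 (510, 116)
130 484.2 214.3 size 59.4 98.7 ang 38.8
150 495.0 202.2 size 57.4 66.5 ang 39.4
170 505.0 197.0 size 44.9 43.9 ang 38.7
scene0 (415, 112)
130 414.7 113.7 size 44.6 43.5 ang 88.5
150 415.7 112.4 size 41.2 41.7 ang 87.4
170 416.0 112.3 size 36.7 37.4 ang 87.5
mag
130 413.5 275.7 size 53.5 108.7 ang 38.8
150 429.3 257.2 size 51.7 59.9 ang 39.4
170 438.4 252.5 size 40.5 39.5 ang 38.7
```

Plate A is at (510,115) with yaw 1°, and plate B at (415,112) with yaw −1.6°. I'll fetch A.

Emit:
play_rows(
  commands=[
    [1.64,5.24,0,0,0,-0.09,6.5],
    [1.64,5.24,0,0,0,-0.09,6.5],
    [1.64,5.24,0,0,0,0,6.5],
    [1.64,5.24,0,0,0,0,6.5],
    [1.6,5.2,0,0,0,0,6.5],
    [0,0,-5,0,0,0,6.5],
    [0,0,-5,0,0,0,6.5],
    [0,0,-5,0,0,0,6.5],
    [0,0,0,0,0,0,6.5],
  ],
  grip_force=40,
)

```text
time: 12.48
ee_pos: [0.5052, 0.1127, 0.0625]
eef_rot: [0.713, -0.701, -0.003, 0.003]
ft_force: [-0.6, -0.6, 1.2]
width: 0.0649
```

Emit:
play_rows(
  commands=[
    [0.48,0.25,0,0,0,0,6.5],
    [0,0,-2.5,0,0,0,6.5],
    [0,0,-2,0,0,0,6.5],
    [0,0,-0.9,0,0,0,6.5],
    [0,0,0,0,0,0,6.5],
  ],
)

```text
time: 13.1
ee_pos: [0.5132, 0.1165, 0.0126]
eef_rot: [0.713, -0.701, -0.0, 0.0]
ft_force: [-0.3, 1.4, -0.2]
width: 0.0652
```

Emit:
play_rows(
  commands=[
    [-0.3,0,-0.4,0,0,0,6.5],
    [0,0,0,0,0,0,6.5],
    [0,0,0,0,0,0,6.5],
    [0,0,0,0,0,0,3.5],
    [0,0,0,0,0,0,3.5],
    [0,0,0,0,0,0,3.5],
    [0,0,0,0,0,0,3.5],
    [0,0,0,0,0,0,3.5],
  ],
)

```text
time: 14.1
ee_pos: [0.5102, 0.1164, 0.0086]
eef_rot: [0.713, -0.701, 0.0, 0.0]
ft_force: [-1.0, -0.2, 0.9]
width: 0.0416
```

Emit:
play_rows(
  commands=[
    [0,0,3,0,0,0,3.5],
    [0,0,4,0,0,0,3.5],
    [-1.0,-4.5,0,0,0,0.091,3.5],
    [-1.1,-4.75,0,0,0,0.091,3.5],
    [-1.1,-4.75,0,0,0,0,3.5],
    [0,0,-2.5,0,0,0,3.5],
    [0,0,0,0,0,0,3.5],
    [0,0,0,0,0,0,3.5],
    [0,0,0,0,0,0,3.5],
  ],
)

```text
time: 15.22
ee_pos: [0.4788, -0.0227, 0.0543]
eef_rot: [0.775, -0.632, 0.0, -0.0]
ft_force: [0.2, 0.1, -2.1]
width: 0.0413
```

```bash
cat >> h.py <<'E'
def where():
    s=r.read_state(); q=s['eef_rot']; R=2*np.arctan2(q[1],q[0]); p=s['ee_pos'][:2]*1000-[504.6,-161.5]
    print('t',round(s['time'],2),'tcp',(s['ee_pos']*1000).round(1),'ang',(np.degrees(R)%180).round(2),'jig',(p@[.98,.198]).round(1),(p@[-.198,.98]).round(1),'ft',s['ft_force'].round(1),'w',s['width'].round(4))
E
python3 - <<'E'
from h import *
where(); shot('wrist','w5',(60,140,420,300),2.1)
E
```

```text
Traceback (most recent call last):
  File "h.py", line 36, in where
    print('t',round(s['time'],2),'tcp',(s['ee_pos']*1000).round(1),'ang',(np.degrees(R)%180).round(2),'jig',(p@[.98,.198]).round(1),(p@[-.198,.98]).round(1),'ft',s['ft_force'].round(1),'w',s['width'].round(4))
                                                                                                                                                                                             ^^^^^^^^^^^^^^^^
AttributeError: 'float' object has no attribute 'round'
```

Emit:
play_rows(
  commands=[
    [-0.07,0,-1.5,0,0,0,3.5],
    [0,0,-1,0,0,0,3.5],
    [0,0,-0.4,0,0,0,3.5],
    [0,0,-0.3,0,0,0,3.5],
    [0,0,-0.2,0,0,0,3.5],
    [0,0,0,0,0,0,3.5],
    [0,0,0,0,0,0,3.5],
  ],
)

```text
time: 16.1
ee_pos: [0.4775, -0.0234, 0.0205]
eef_rot: [0.774, -0.633, 0.0, 0.0]
ft_force: [-7.9, -0.3, 14.9]
width: 0.0415
```

```bash
sed -i "s/s\['width'\].round(4)/round(float(s['width']),4)/" h.py
python3 - <<'E'
from h import *
where(); shot('wrist','w5',(60,140,420,300),2.1)
E
```

```text
t 16.1 tcp [477.5 -23.4  20.5] ang 101.45 jig 0.8 140.7 ft [-7.9 -0.3 14.9] w 0.0415
```

View pics/w5.png

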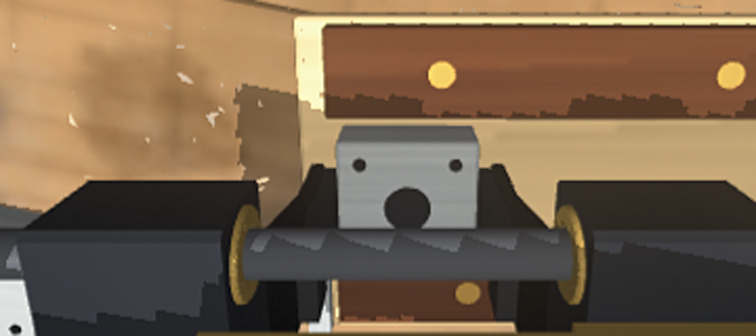

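Emit:
play_rows(
  commands=[
    [0,0,0,0,0,0,5.0],
    [0,0,0,0,0,0,5.0],
    [0,0,0,0,0,0,5.0],
    [0,0,4,0,0,0,5.0],
    [0,0,4,0,0,-0.114,6.5],
    [-2.09,4.5,0,0,0,-0.114,6.5],
    [-2.09,4.5,0,0,0,0,6.5],
    [-2.09,4.5,0,0,0,0,6.5],
    [0,0,0,0,0,0,6.5],
    [0,0,0,0,0,0,6.5],
    [0,0,0,0,0,0,6.5],
  ],
)

```text
time: 17.52
ee_pos: [0.4153, 0.1105, 0.0995]
eef_rot: [-0.696, 0.718, 0.0, -0.0]
ft_force: [0.0, -0.5, 0.1]
width: 0.0653
```

Run:
```python
from h import *
where(); c=shot('scene','s6'); 
print(pink(c)); plate(c,(415,112)); print('placed'); plate(c,(478,-23),.03,22)
```

```text
t 17.52 tcp [415.3 110.5  99.5] ang 88.28 jig -33.7 284.2 ft [ 0.  -0.5  0.1] w 0.0653
(array([148, 205,  49,  39, 831], dtype=int32), ((578.9786376953125, 309.023193359375), (107.56578826904297, 89.6115493774414), 89.8733901977539))
130 462.6 195.3 size 9.8 98.5 ang 46.8
150 474.5 184.1 size 9.8 66.0 ang 46.8
170 475.8 -30.3 size 6.6 18.8 ang 10.2
placed
130 469.6 -24.4 size 15.7 46.1 ang 41.1
150 471.0 -25.3 size 12.9 42.3 ang 35.7
170 465.8 -17.4 size 14.2 6.3 ang 81.8
```

Emit:
play_rows(
  commands=[
    [-0.05,0.1,-4,0,0,0,6.5],
    [0,0,-3,0,0,0,6.5],
    [0,0,-1.6,0,0,0,6.5],
    [0,0,-0.5,0,0,0,6.5],
    [0,0,0,0,0,0,6.5],
    [0,0,0,0,0,0,6.5],
    [0,0,0,0,0,0,3.5],
    [0,0,0,0,0,0,3.5],
    [0,0,0,0,0,0,3.5],
    [0,0,0,0,0,0,3.5],
    [0,0,0,0,0,0,3.5],
  ],
)

```text
time: 18.95
ee_pos: [0.4144, 0.1123, 0.0087]
eef_rot: [-0.697, 0.717, -0.0, -0.0]
ft_force: [-0.3, -1.3, 3.0]
width: 0.0411
```

Emit:
play_rows(
  commands=[
    [0,0,3,0,0,0,3.5],
    [0,0,4,0,0,0,3.5],
    [1.94,-5.1,0,0,0,0.114,3.5],
    [1.94,-5.1,0,0,0,0.114,3.5],
    [1.94,-5.1,0,0,0,0,3.5],
    [1.94,-5.2,0,0,0,0,3.5],
    [0,0,-2.5,0,0,0,3.5],
    [0,0,0,0,0,0,3.5],
    [0,0,0,0,0,0,3.5],
    [0,0,0,0,0,0,3.5],
  ],
)

```text
time: 20.2
ee_pos: [0.4924, -0.092, 0.0545]
eef_rot: [0.774, -0.633, 0.001, -0.0]
ft_force: [0.3, -0.0, -1.7]
width: 0.0414
```

```bash
python3 -c "
from h import *
where()"
```

```text
t 20.2 tcp [492.4 -92.   54.5] ang 101.52 jig 1.8 70.6 ft [ 0.3 -0.  -1.7] w 0.0414
```

Emit:
play_rows(
  commands=[
    [-0.06,0,-1.5,0,0,0,3.5],
    [0,0,-1,0,0,0,3.5],
    [0,0,-0.4,0,0,0,3.5],
    [0,0,-0.3,0,0,0,3.5],
    [0,0,-0.15,0,0,0,3.5],
    [0,0,0,0,0,0,3.5],
    [0,0,0,0,0,0,3.5],
  ],
)

```text
time: 21.08
ee_pos: [0.4913, -0.0924, 0.0207]
eef_rot: [0.774, -0.633, 0.0, 0.0]
ft_force: [-4.0, 0.1, 8.3]
width: 0.0416
```

Emit:
play_rows(
  commands=[
    [0,0,0,0,0,0,5.0],
    [0,0,0,0,0,0,5.0],
    [0,0,0,0,0,0,5.0],
    [0,0,4,0,0,0,5.0],
    [0,0,6,0,0,0,5.5],
    [-2.4,4,5,0,0,0.16,5.5],
    [-2.5,5,5,0,0,0.16,5.5],
    [-2.5,5,0,0,0,0.16,5.5],
    [-2.5,5,0,0,0,0,5.5],
    [-2.5,5,0,0,0,0,5.5],
    [0,4.7,0,0,0,0,5.5],
    [0,0,0,0,0,0,5.5],
    [0,0,0,0,0,0,5.5],
    [0,0,0,0,0,0,5.5],
  ],
)

```text
time: 22.82
ee_pos: [0.3738, 0.1816, 0.2074]
eef_rot: [0.902, -0.432, -0.0, -0.0]
ft_force: [-0.1, -0.5, 0.3]
width: 0.0552
```

Run:
```python
from h import *
where(); c=shot('wrist','w7',scale=1.4); print(proj(c,np.array([.437,.252,.1])))
plate(c,(437.5,252),.1,70)
c=shot('scene','s7'); print('placed',pink(c))
for y in (140,70):
    p=np.array([504.6,-161.5])+1.5*np.array([.98,.198])+y*np.array([-.198,.98]); print(p); plate(c,p,.03,25)
```

```text
t 22.82 tcp [373.8 181.6 207.4] ang 128.84 jig -60.3 362.1 ft [-0.1 -0.5  0.3] w 0.0552
[237.86320901  93.81496602]
130 434.9 244.9 size 59.1 57.9 ang 38.8
150 435.2 244.8 size 58.6 57.9 ang 39.5
170 435.5 245.0 size 57.6 57.8 ang 39.5
190 434.7 245.3 size 57.2 56.9 ang 38.8
placed (array([148, 205,  49,  39, 836], dtype=int32), ((579.0639038085938, 309.0202941894531), (107.61933135986328, 89.3390884399414), 89.7552261352539))
[478.35  -24.003]
130 463.0 -6.9 size 53.4 97.7 ang 44.8
150 476.7 -21.4 size 39.4 41.8 ang 10.9
170 478.0 -22.6 size 37.3 38.9 ang 10.9
[492.21  -92.603]
130 473.5 -10.9 size 44.6 67.9 ang 14.9
150 476.7 -21.4 size 39.4 41.8 ang 10.9
170 478.0 -22.6 size 37.3 38.9 ang 10.9
```

View pics/w7.png

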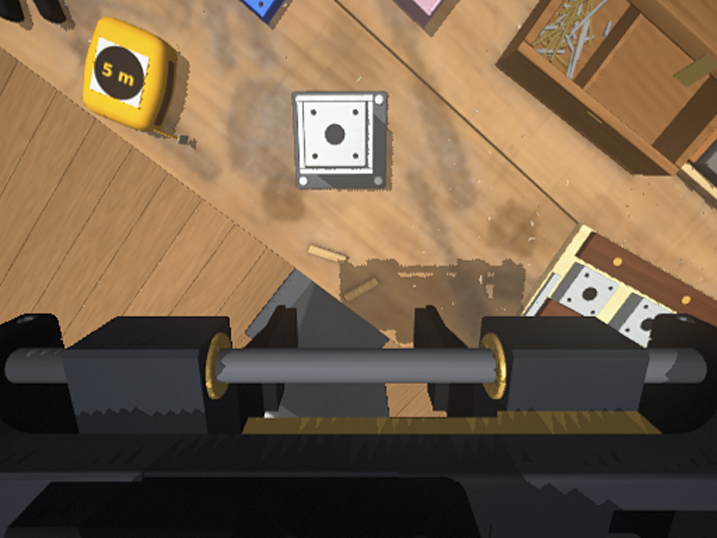

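Run:
```python
from h import *
c=load('w7')
f=lambda x,y,z:ray(c,(x+.5)/1.4-.5,(y+.5)/1.4-.5,z)[:2]*1000
print(f(335,134,.1)); w=np.array([f(*p,.1) for p in [(313,112),(355,112),(355,156),(314,156)]]);d=np.diff(w,axis=0);print(w.mean(0),np.degrees(np.arctan2(d[:,1],d[:,0])),np.linalg.norm(d,axis=1))
# hole by dark mask, refined
g=cv2.cvtColor(c['img'],cv2.COLOR_RGB2GRAY)[85:107,228:250]; m=(g<110); yy,xx=np.nonzero(m); print(m.sum(),ray(c,xx.mean()+228,yy.mean()+85,.1)*1000)
# placed plates in wrist view
for u,v in [(590,294),(647,324)]: p=f(u,v,.03)-[504.6,-161.5]; print('placed jig',p@[.98,.198],p@[-.198,.98])
```

```text
[436.51887138 250.07801635]
[436.03018666 250.3418482 ] [ -51.18455302 -141.19983116  128.81321163] [28.21038848 28.31885195 28.38955025]
151 [436.43471585 250.33761919 100.        ]
placed jig 0.07838801069683042 138.4451651925744
placed jig 0.5528309405217295 69.12834154656505
```

Emit:
play_rows(
  commands=[
    [3.1,3.4,0,0,0,0,5.5],
    [3.17,3.49,0,0,0,0,5.5],
    [0,0,-5,0,0,0,5.5],
    [0,0,-3.5,0,0,0,5.5],
    [0,0,0,0,0,0,5.5],
    [0,0,0,0,0,0,5.5],
    [0,0,0,0,0,0,5.5],
  ],
)

```text
time: 23.8
ee_pos: [0.3969, 0.2102, 0.1251]
eef_rot: [0.904, -0.427, -0.007, 0.014]
ft_force: [0.2, 0.0, -0.4]
width: 0.0549
```

Emit:
play_rows(
  commands=[
    [0,0,0,0,0,0,5.5],
    [0,0,0,0,0,0,5.5],
  ],
)

```text
time: 24.05
ee_pos: [0.3963, 0.2099, 0.1241]
eef_rot: [0.904, -0.426, -0.007, 0.015]
ft_force: [0.4, -0.1, 0.6]
width: 0.0548
```

```bash
python3 -c "
from h import *
where(); s=r.read_state(); print(s['joint_positions'].round(2),s['joint_vel'].round(2),s['eef_rot'])"
```

```text
t 24.05 tcp [396.3 209.9 124.1] ang 129.51 jig -32.6 385.4 ft [ 0.4 -0.1  0.6] w 0.0548
[ 0.61  0.27 -1.31  1.95  0.29  1.16 -1.69] [-0.    0.01  0.    0.    0.   -0.   -0.  ] [ 0.9043738  -0.42642163 -0.00746192  0.01472891]
```

Emit:
play_rows(
  commands=[
    [1,1,1,0,0,0,5.5],
    [1,1,1,0,0,0,5.5],
    [1,1,0,0,0,0,5.5],
    [1,1,0,0,0,0,5.5],
    [0,0,0,0,0,0,5.5],
    [0,0,0,0,0,0,5.5],
  ],
)

```text
time: 24.8
ee_pos: [0.4355, 0.2498, 0.1436]
eef_rot: [0.905, -0.426, -0.008, 0.015]
ft_force: [-0.2, 0.6, 0.2]
width: 0.0554
```

```bash
python3 -c "
from h import *
where(); s=r.read_state(); print(s['joint_positions'].round(2),s['eef_rot'].round(4))"
```

```text
t 24.8 tcp [435.5 249.8 143.6] ang 129.55 jig 13.7 416.8 ft [-0.2  0.6  0.2] w 0.0554
[ 0.43  0.39 -1.22  1.81  0.39  1.25 -1.79] [ 0.9045 -0.4261 -0.008   0.015 ]
```

```bash
cat >> h.py <<'E'
from scipy.spatial.transform import Rotation as Ro
def fix(ang):
    s=r.read_state(); a=np.radians(ang)/2; best=None
    for k in (0,np.pi/2):
        q=Ro.from_quat([np.cos(a+k),np.sin(a+k),0,0]); v=(q*Ro.from_quat(s['eef_rot']).inv()).as_rotvec()
        if best is None or np.linalg.norm(v)<np.linalg.norm(best): best=v
    print('turn',best.round(4))
E
python3 -c "
from h import *
fix(128.9)"
```

```text
turn [ 0.0201 -0.0274 -0.0114]
```

Emit:
play_rows(
  commands=[
    [0.1,0.07,0,0.02,-0.0274,-0.0114,5.5],
    [0,0,-2,0,0,0,5.5],
    [0,0,-1.5,0,0,0,5.5],
    [0,0,0,0,0,0,5.5],
    [0,0,0,0,0,0,5.5],
    [0,0,0,0,0,0,5.5],
  ],
)

```text
time: 25.55
ee_pos: [0.4371, 0.2511, 0.109]
eef_rot: [0.902, -0.431, 0.0, -0.0]
ft_force: [-0.1, -0.4, -0.6]
width: 0.0551
```

```bash
python3 -c "
from h import *
where();fix(128.9)"
```

```text
t 25.55 tcp [437.1 251.1 109. ] ang 128.9 jig 15.5 417.7 ft [-0.1 -0.4 -0.6] w 0.0551
turn [-0.0005  0.0006 -0.    ]
```

Emit:
play_rows(
  commands=[
    [-0.05,-0.05,-1.2,0,0,0,5.5],
    [0,0,-0.5,0,0,0,5.5],
    [0,0,0,0,0,0,5.5],
    [0,0,0,0,0,0,5.5],
    [0,0,0,0,0,0,3.5],
    [0,0,0,0,0,0,3.5],
    [0,0,0,0,0,0,3.5],
    [0,0,0,0,0,0,3.5],
    [0,0,0,0,0,0,3.5],
  ],
)

```text
time: 26.68
ee_pos: [0.4365, 0.2503, 0.0917]
eef_rot: [0.902, -0.431, 0.0, -0.0]
ft_force: [0.5, -0.1, -0.1]
width: 0.0414
```

Emit:
play_rows(
  commands=[
    [0,0,1,0,0,0,3.5],
    [0,0,2,0,0,0,3.5],
    [0,0,2,0,0,0,3.5],
    [0.7,-4.1,0,0,0,-0.12,3.5],
    [0.7,-4.1,0,0,0,-0.12,3.5],
    [0.7,-4.1,0,0,0,-0.12,3.5],
    [0.7,-4.1,0,0,0,-0.12,3.5],
    [0.7,-4.1,0,0,0,0,3.5],
    [0.7,-4.1,0,0,0,0,3.5],
    [0.7,-4.1,0,0,0,0,3.5],
    [0.7,-4.1,0,0,0,0,3.5],
    [0.7,-4.1,0,0,0,0,3.5],
    [0.7,-4.2,0,0,0,0,3.5],
    [0,0,-4.5,0,0,0,3.5],
    [0,0,-4,0,0,0,3.5],
    [0,0,0,0,0,0,3.5],
    [0,0,0,0,0,0,3.5],
    [0,0,0,0,0,0,3.5],
  ],
)

```text
time: 28.92
ee_pos: [0.5077, -0.1611, 0.0588]
eef_rot: [0.774, -0.634, 0.002, -0.0]
ft_force: [-0.5, 0.8, -0.9]
width: 0.0416
```

```bash
python3 -c "
from h import *
where();fix(101.4);print(r.read_state()['joint_positions'].round(2))"
```

```text
t 28.93 tcp [ 507.7 -161.1   58.8] ang 101.38 jig 3.1 -0.2 ft [-0.5  0.8 -0.9] w 0.0416
turn [0.0013 0.003  0.0003]
[ 1.02  0.46 -0.95  1.85  0.43  1.05 -1.47]
```

Emit:
play_rows(
  commands=[
    [-0.2,0,-1.5,0,0,0,3.5],
    [0,0,-1.2,0,0,0,3.5],
    [0,0,-0.4,0,0,0,3.5],
    [0,0,-0.3,0,0,0,3.5],
    [0,0,-0.2,0,0,0,3.5],
    [0,0,0,0,0,0,3.5],
    [0,0,0,0,0,0,3.5],
  ],
)

```text
time: 29.8
ee_pos: [0.5044, -0.1606, 0.0217]
eef_rot: [0.774, -0.633, 0.0, 0.0]
ft_force: [-7.6, 1.7, 15.0]
width: 0.0415
```

Emit:
play_rows(
  commands=[
    [0,0,0,0,0,0,5.0],
    [0,0,0,0,0,0,5.0],
    [0,0,0,0,0,0,5.0],
    [0,0,4,0,0,0,5.0],
    [0,0,5,0,0,0,5.5],
    [0,0,4,0,0,0,5.5],
    [-0.68,4.11,0,0,0,0,5.5],
    [-0.68,4.11,0,0,0,0,5.5],
    [-0.68,4.11,0,0,0,0,5.5],
    [-0.68,4.11,0,0,0,0,5.5],
    [-0.68,4.11,0,0,0,0,5.5],
    [-0.68,4.11,0,0,0,0.12,5.5],
    [-0.68,4.11,0,0,0,0.12,5.5],
    [-0.68,4.11,0,0,0,0.12,5.5],
    [-0.68,4.11,0,0,0,0.12,5.5],
    [-0.68,4.11,0,0,0,0,5.5],
    [0,0,-2,0,0,0,5.5],
    [0,0,0,0,0,0,5.5],
    [0,0,0,0,0,0,5.5],
  ],
)

```text
time: 32.17
ee_pos: [0.4368, 0.2492, 0.1308]
eef_rot: [0.902, -0.432, 0.0, 0.0]
ft_force: [-0.0, -0.5, -0.3]
width: 0.0552
```

```bash
python3 -c "
from h import *
where();fix(128.9)
c=shot('side','sd1',(215,190,345,300),4.5)"
```

```text
t 32.17 tcp [436.8 249.2 130.8] ang 128.8 jig 14.9 415.9 ft [-0.  -0.5 -0.3] w 0.0552
turn [0.0003 0.0001 0.0018]
```

View pics/sd1.png

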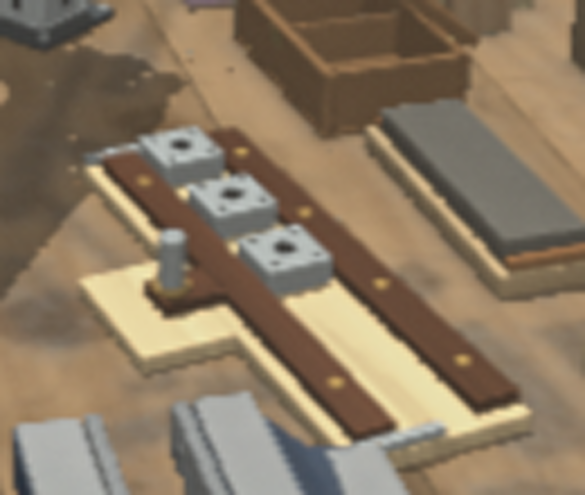

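Three plates lie flat and square in the channel. Next magazine plate.

Emit:
play_rows(
  commands=[
    [0,0.1,-2,0,0,0.002,5.5],
    [0,0,-1.4,0,0,0,5.5],
    [0,0,-0.5,0,0,0,5.5],
    [0,0,0,0,0,0,5.5],
    [0,0,0,0,0,0,5.5],
    [0,0,0,0,0,0,3.5],
    [0,0,0,0,0,0,3.5],
    [0,0,0,0,0,0,3.5],
    [0,0,0,0,0,0,3.5],
    [0,0,0,0,0,0,3.5],
  ],
)

```text
time: 33.48
ee_pos: [0.4366, 0.2512, 0.0917]
eef_rot: [0.903, -0.431, 0.0, -0.0]
ft_force: [0.7, -0.7, 0.2]
width: 0.0414
```

Emit:
play_rows(
  commands=[
    [0,0,1,0,0,0,3.5],
    [0,0,2,0,0,0,3.5],
    [0,0,2,0,0,0,3.5],
    [0.69,-4.01,0,0,0,-0.12,3.5],
    [0.69,-4.01,0,0,0,-0.12,3.5],
    [0.69,-4.01,0,0,0,-0.12,3.5],
    [0.69,-4.01,0,0,0,-0.12,3.5],
    [0.69,-4.01,0,0,0,0,3.5],
    [0.69,-4.01,0,0,0,0,3.5],
    [0.69,-4.01,0,0,0,0,3.5],
    [0.69,-4.01,0,0,0,0,3.5],
    [0.69,-4.01,0,0,0,0,3.5],
    [0.69,-4.01,0,0,0,0,3.5],
    [0.69,-4.0,0,0,0,0,3.5],
    [0.69,-4.0,0,0,0,0,3.5],
    [0,0,-4.5,0,0,0,3.5],
    [0,0,-4,0,0,0,3.5],
    [0,0,0,0,0,0,3.5],
    [0,0,0,0,0,0,3.5],
    [0,0,0,0,0,0,3.5],
  ],
)

```text
time: 35.98
ee_pos: [0.5205, -0.2301, 0.0589]
eef_rot: [0.774, -0.633, 0.002, -0.0]
ft_force: [0.7, 0.4, -0.7]
width: 0.0417
```

```bash
python3 -c "
from h import *
where();fix(101.4)"
```

```text
t 35.98 tcp [ 520.5 -230.1   58.9] ang 101.5 jig 1.9 -70.4 ft [ 0.7  0.4 -0.7] w 0.0417
turn [ 0.0015  0.003  -0.0017]
```

Emit:
play_rows(
  commands=[
    [0,0,-1.5,0,0,0,3.5],
    [0,0,-1.2,0,0,0,3.5],
    [0,0,-0.4,0,0,0,3.5],
    [0,0,-0.3,0,0,0,3.5],
    [0,0,-0.2,0,0,0,3.5],
    [0,0,0,0,0,0,3.5],
    [0,0,0,0,0,0,3.5],
  ],
)

```text
time: 36.85
ee_pos: [0.5192, -0.2296, 0.0219]
eef_rot: [0.774, -0.633, 0.0, 0.0]
ft_force: [-7.9, 2.4, 13.5]
width: 0.0416
```

Good. Release and return for the last one.

Emit:
play_rows(
  commands=[
    [0,0,0,0,0,0,5.0],
    [0,0,0,0,0,0,5.0],
    [0,0,0,0,0,0,5.0],
    [0,0,4,0,0,0,5.0],
    [0,0,5,0,0,0,5.5],
    [0,0,4,0,0,0,5.5],
    [-0.69,4.0,0,0,0,0,5.5],
    [-0.69,4.0,0,0,0,0,5.5],
    [-0.69,4.0,0,0,0,0,5.5],
    [-0.69,4.0,0,0,0,0,5.5],
    [-0.69,4.0,0,0,0,0,5.5],
    [-0.69,4.0,0,0,0,0,5.5],
    [-0.69,4.0,0,0,0,0.12,5.5],
    [-0.69,4.0,0,0,0,0.12,5.5],
    [-0.69,4.0,0,0,0,0.12,5.5],
    [-0.69,4.0,0,0,0,0.12,5.5],
    [-0.69,4.0,0,0,0,0,5.5],
    [-0.69,4.0,0,0,0,0,5.5],
    [0,0,-2,0,0,0,5.5],
    [0,0,0,0,0,0,5.5],
  ],
)

```text
time: 39.35
ee_pos: [0.4357, 0.2492, 0.1292]
eef_rot: [0.903, -0.43, -0.001, 0.001]
ft_force: [-0.5, -0.3, 0.4]
width: 0.055
```

Emit:
play_rows(
  commands=[
    [0,0,0,0,0,0,5.5],
    [0,0,0,0,0,0,5.5],
  ],
)

```text
time: 39.6
ee_pos: [0.4371, 0.2494, 0.1311]
eef_rot: [0.902, -0.431, 0.0, -0.0]
ft_force: [0.4, -0.7, 0.2]
width: 0.0551
```

```bash
python3 -c "
from h import *
where();fix(128.9)"
```

```text
t 39.6 tcp [437.1 249.4 131.1] ang 128.9 jig 15.2 416.1 ft [ 0.4 -0.7  0.2] w 0.0551
turn [-0.      0.0009 -0.0001]
```

Emit:
play_rows(
  commands=[
    [-0.05,0.05,-2,0,0,0,5.5],
    [0,0,-1.4,0,0,0,5.5],
    [0,0,-0.5,0,0,0,5.5],
    [0,0,0,0,0,0,5.5],
    [0,0,0,0,0,0,5.5],
    [0,0,0,0,0,0,3.5],
    [0,0,0,0,0,0,3.5],
    [0,0,0,0,0,0,3.5],
    [0,0,0,0,0,0,3.5],
    [0,0,0,0,0,0,3.5],
  ],
)

```text
time: 40.85
ee_pos: [0.4361, 0.2508, 0.0917]
eef_rot: [0.903, -0.431, 0.0, -0.0]
ft_force: [1.5, 0.4, 0.1]
width: 0.0413
```

Emit:
play_rows(
  commands=[
    [0,0,1,0,0,0,3.5],
    [0,0,2,0,0,0,3.5],
    [0,0,2,0,0,0,3.5],
    [0.75,-4.21,0,0,0,-0.12,3.5],
    [0.75,-4.21,0,0,0,-0.12,3.5],
    [0.75,-4.21,0,0,0,-0.12,3.5],
    [0.75,-4.21,0,0,0,-0.12,3.5],
    [0.75,-4.21,0,0,0,0,3.5],
    [0.75,-4.21,0,0,0,0,3.5],
    [0.75,-4.21,0,0,0,0,3.5],
    [0.75,-4.21,0,0,0,0,3.5],
    [0.75,-4.21,0,0,0,0,3.5],
    [0.75,-4.21,0,0,0,0,3.5],
    [0.75,-4.21,0,0,0,0,3.5],
    [0.75,-4.21,0,0,0,0,3.5],
    [0.75,-4.2,0,0,0,0,3.5],
    [0,0,-4.5,0,0,0,3.5],
    [0,0,-4,0,0,0,3.5],
    [0,0,0,0,0,0,3.5],
    [0,0,0,0,0,0,3.5],
  ],
)

```text
time: 43.35
ee_pos: [0.5346, -0.2967, 0.0591]
eef_rot: [0.774, -0.633, 0.001, -0.001]
ft_force: [0.1, -0.4, -1.1]
width: 0.0414
```

Emit:
play_rows(
  commands=[
    [0,0,0,0,0,0,3.5],
    [0,0,0,0,0,0,3.5],
  ],
)

```text
time: 43.6
ee_pos: [0.534, -0.2968, 0.0581]
eef_rot: [0.774, -0.633, 0.001, -0.0]
ft_force: [0.1, 0.8, -1.8]
width: 0.0413
```

```bash
python3 -c "
from h import *
where();fix(101.4)"
```

```text
t 43.6 tcp [ 534.  -296.8   58.1] ang 101.5 jig 2.1 -138.4 ft [ 0.1  0.8 -1.8] w 0.0413
turn [ 0.0012  0.0018 -0.0017]
```

Emit:
play_rows(
  commands=[
    [0,0,-1.5,0,0,0,3.5],
    [0,0,-1.2,0,0,0,3.5],
    [0,0,-0.4,0,0,0,3.5],
    [0,0,-0.3,0,0,0,3.5],
    [0,0,-0.2,0,0,0,3.5],
    [0,0,0,0,0,0,3.5],
    [0,0,0,0,0,0,3.5],
  ],
)

```text
time: 44.48
ee_pos: [0.5334, -0.2963, 0.0219]
eef_rot: [0.774, -0.633, 0.0, 0.0]
ft_force: [-6.6, 3.4, 10.4]
width: 0.0414
```

Emit:
play_rows(
  commands=[
    [0,0,0,0,0,0,5.0],
    [0,0,0,0,0,0,5.0],
    [0,0,0,0,0,0,5.0],
    [0,0,4,0,0,0,5.0],
    [0,0,6,0,0,0,5.3],
    [0,0,6,0,0,0,5.3],
    [-3.4,4,3,0,0,0,5.3],
    [-3.4,4,0,0,0,0,5.3],
    [-3.3,4.1,0,0,0,0,5.3],
    [0,0,0,0,0,0,5.3],
    [0,0,0,0,0,0,5.3],
    [0,0,0,0,0,0,5.3],
  ],
)

```text
time: 45.98
ee_pos: [0.4329, -0.1761, 0.2106]
eef_rot: [0.774, -0.633, -0.0, -0.001]
ft_force: [-0.6, -0.6, -0.1]
width: 0.0526
```

Run:
```python
from h import *
where(); c=shot('wrist','w9',(90,50,500,240),1.9)
for y in (140,70,0,-70,-138):
    p=np.array([504.6,-161.5])+1.5*np.array([.98,.198])+y*np.array([-.198,.98]); print(y,p.round()); plate(c,p,.03,30)
```

```text
t 45.98 tcp [ 432.9 -176.1  210.6] ang 101.46 jig -73.2 -0.1 ft [-0.6 -0.6 -0.1] w 0.0526
140 [478. -24.]
130 469.5 -21.7 size 55.4 48.8 ang 11.4
150 469.5 -21.6 size 55.4 48.6 ang 11.4
170 469.5 -21.6 size 55.4 48.5 ang 11.4
190 469.5 -21.5 size 55.4 48.2 ang 11.4
70 [492. -93.]
130 491.5 -92.7 size 40.5 41.6 ang 11.4
150 491.5 -92.7 size 40.5 41.5 ang 11.4
170 491.5 -92.6 size 40.5 41.3 ang 11.4
190 491.5 -92.5 size 40.5 41.1 ang 11.4
0 [ 506. -161.]
130 504.1 -160.8 size 40.5 40.9 ang 11.4
150 504.1 -160.8 size 40.5 40.9 ang 11.4
170 504.1 -160.8 size 40.5 40.9 ang 11.4
190 504.1 -160.8 size 40.5 40.9 ang 11.4
-70 [ 520. -230.]
130 518.1 -230.0 size 40.5 41.5 ang 11.4
150 518.1 -230.1 size 40.5 41.4 ang 11.4
170 518.1 -230.1 size 40.5 41.3 ang 11.4
190 518.1 -230.0 size 40.5 40.9 ang 11.4
-138 [ 533. -296.]
130 526.3 -302.4 size 55.4 50.5 ang 11.4
150 526.4 -302.6 size 55.4 50.2 ang 11.4
170 526.4 -302.5 size 55.4 50.1 ang 11.3
190 526.3 -302.5 size 55.4 49.7 ang 11.4
```

View pics/w9.png

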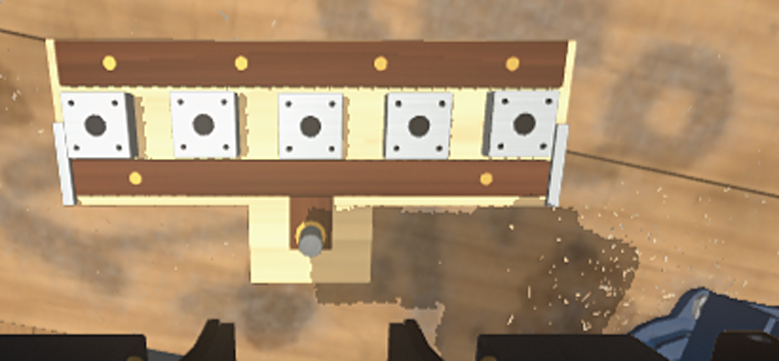

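All five are square (11.4° = jig yaw) and flat. Now I'll shut the jaw by its knob.

Emit:
play_rows(
  commands=[
    [0,0,-5,0,0,0,5.3],
    [0,0,-5,0,0,0,5.3],
    [0,0,-5,0,0,0,5.3],
    [0,0,-3.3,0,0,0,5.3],
    [0,0,0,0,0,0,5.3],
    [0,0,0,0,0,0,1],
    [0,0,0,0,0,0,1],
    [0,0,0,0,0,0,1],
    [0,0,0,0,0,0,1],
    [0,0,0,0,0,0,1],
    [0.15,0.03,0,0,0,0,1],
    [0.15,0.03,0,0,0,0,1],
    [0.1,0.02,0,0,0,0,1],
    [0.05,0.01,0,0,0,0,1],
    [0,0,0,0,0,0,1],
    [0,0,0,0,0,0,1],
  ],
  grip_force=40,
)

```text
time: 48.02
ee_pos: [0.4355, -0.1747, 0.0279]
eef_rot: [0.774, -0.633, -0.001, 0.001]
ft_force: [-10.2, 1.4, 14.6]
width: 0.015
```

```bash
python3 -c "
from h import *
where()"
```

```text
t 48.02 tcp [ 435.5 -174.7   27.9] ang 101.49 jig -70.4 0.8 ft [-10.2   1.4  14.6] w 0.015
```

Emit:
play_rows(
  commands=[
    [0.15,0.03,0.05,0,0,0,1],
    [0.15,0.03,0,0,0,0,1],
    [0,0,0,0,0,0,1],
    [0,0,0,0,0,0,1],
  ],
)

```text
time: 48.52
ee_pos: [0.4374, -0.1743, 0.0279]
eef_rot: [0.774, -0.633, -0.002, 0.002]
ft_force: [-12.6, -0.6, 13.9]
width: 0.0151
```

```bash
python3 -c "
from h import *
where()"
```

```text
t 48.52 tcp [ 437.4 -174.3   27.9] ang 101.46 jig -68.4 0.8 ft [-12.6  -0.6  13.9] w 0.0151
```

Emit:
play_rows(
  commands=[
    [0.15,0.03,0,0,0,0,1],
    [0.15,0.03,0,0,0,0,1],
    [0,0,0,0,0,0,1],
    [0,0,0,0,0,0,1],
  ],
)

```text
time: 49.02
ee_pos: [0.4375, -0.1743, 0.0278]
eef_rot: [0.774, -0.633, -0.004, 0.004]
ft_force: [-28.8, -0.4, 31.9]
width: 0.0149
```

Run:
```python
from h import *
where(); c=shot('wrist','w10')
for y in (70,0,-70):
    p=np.array([504.6,-161.5])+3*np.array([.98,.198])+y*np.array([-.198,.98]); print(y,p.round()); plate(c,p,.03,30)
```

```text
t 49.02 tcp [ 437.5 -174.3   27.8] ang 101.41 jig -68.3 0.8 ft [-28.8  -0.4  31.9] w 0.0149
70 [494. -92.]
130 493.3 -91.3 size 33.0 38.4 ang 11.4
150 493.3 -91.3 size 33.0 38.4 ang 11.4
170 493.3 -91.3 size 33.0 38.4 ang 11.4
190 493.3 -91.3 size 33.0 38.4 ang 11.4
0 [ 508. -161.]
130 507.2 -160.5 size 33.0 35.2 ang 11.4
150 507.2 -160.5 size 33.0 35.2 ang 11.4
170 507.2 -160.5 size 33.0 35.2 ang 11.4
190 507.2 -160.5 size 33.0 35.2 ang 11.4
-70 [ 521. -230.]
130 521.1 -229.6 size 33.0 38.4 ang 11.4
150 521.1 -229.6 size 33.0 38.4 ang 11.4
170 521.1 -229.6 size 33.0 38.4 ang 11.4
190 521.1 -229.6 size 33.0 38.4 ang 11.4
```

Stalled hard at the clamp. I'll ease off, release, retreat and check.

Emit:
play_rows(
  commands=[
    [-0.25,-0.05,0,0,0,0,1],
    [0,0,0,0,0,0,5.3],
    [0,0,0,0,0,0,5.3],
    [0,0,0,0,0,0,5.3],
    [0,0,4,0,0,0,5.3],
    [0,0,6,0,0,0,5.3],
    [0,0,6,0,0,0,5.3],
    [-0.7,0,2,0,0,0,5.3],
    [0,0,0,0,0,0,5.3],
    [0,0,0,0,0,0,5.3],
    [0,0,0,0,0,0,5.3],
  ],
)

```text
time: 50.45
ee_pos: [0.4331, -0.1735, 0.2071]
eef_rot: [0.775, -0.633, -0.001, -0.0]
ft_force: [0.9, -0.3, 0.4]
width: 0.0529
```

Run:
```python
from h import *
where(); c=shot('wrist','w11',(90,50,500,240),1.9); d=shot('scene','s11')
for y in (70,0,-70):
    p=np.array([504.6,-161.5])+3*np.array([.98,.198])+y*np.array([-.198,.98]); print(y,p.round()); plate(c,p,.03,30)
print(pink(d))
a=cv2.imread('pics/w11.png'); b=cv2.resize(d['img'][170:350,140:300,::-1],None,fx=2.3,fy=2.3,interpolation=cv2.INTER_CUBIC)
H=np.zeros((600,779,3),np.uint8); H[:a.shape[0],:a.shape[1]]=a; b=b[:239]; H[361:361+b.shape[0],:b.shape[1]]=b; cv2.imwrite('pics/f.png',H)
```

```text
t 50.45 tcp [ 433.1 -173.5  207.1] ang 101.52 jig -72.5 2.4 ft [ 0.9 -0.3  0.4] w 0.0529
70 [494. -92.]
130 494.7 -92.1 size 41.0 41.6 ang 11.5
150 494.6 -92.1 size 41.0 41.5 ang 11.5
170 494.6 -92.0 size 41.0 41.3 ang 11.5
190 494.6 -91.9 size 41.0 41.2 ang 11.5
0 [ 508. -161.]
130 508.6 -160.5 size 41.0 40.7 ang 11.5
150 508.6 -160.5 size 41.0 40.7 ang 11.5
170 508.4 -160.6 size 41.2 40.3 ang 10.6
190 508.0 -160.5 size 39.9 40.5 ang 11.5
-70 [ 521. -230.]
130 522.5 -229.2 size 41.0 41.6 ang 11.5
150 522.0 -229.4 size 39.9 41.5 ang 11.5
170 522.0 -229.4 size 39.9 41.4 ang 11.5
190 522.0 -229.4 size 39.9 41.3 ang 11.5
(array([148, 205,  49,  39, 855], dtype=int32), ((578.9786376953125, 309.023193359375), (107.56578826904297, 89.6115493774414), 89.8733901977539))
```

View pics/f.png

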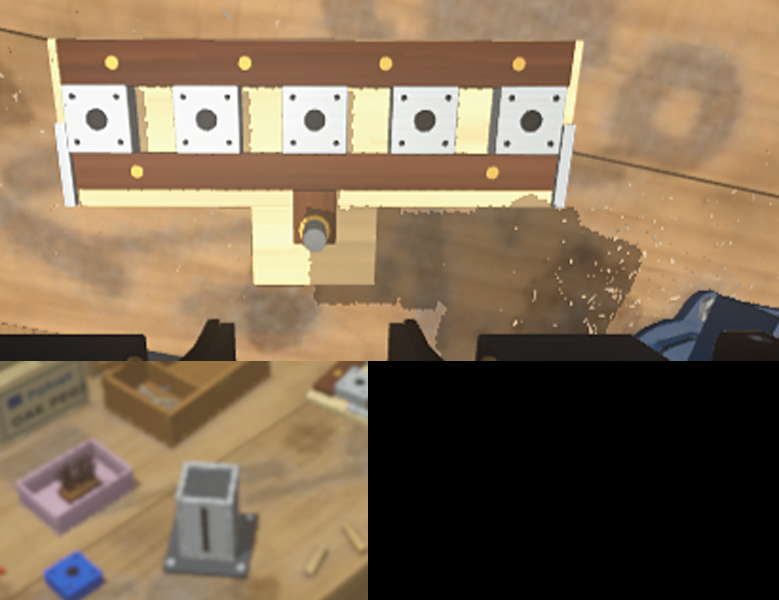

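The magazine is empty, all five plates are clamped snugly, and the brush is in the tray. I'll hand in.

```bash
python3 -c "
from h import *
r.close_job(); where()"
```

```text
the job is handed in; nothing more can be done
the job is handed in; nothing more can be done
```

I loaded the jig and handed the job in; the last move ended at about 50 s of the 210 s allowed. The handing-in gives no verdict, so the result rests on my own checks.

**What I did:** I put the brush in the pink tray, pulled the jaw fully open by its knob, and laid all five plates in the channel: two loose ones and three from the magazine. Then I pushed the jaw shut until it stalled against them with about 29 N on the wrist.

**Last checks:**
- **Plates:** after clamping, the three middle plates measured within about 0.1° of the jig in the main readings. The two end plates I judged only by eye; they look flat and square between fence and jaw.
- **Brush and tray:** the brush stands upright in the tray, which had not been knocked. The magazine is empty.
- **Jaw:** I measured it fully open at the earlier step (about 17 mm). I did not measure the clamped value; I infer about 12 mm from the stall and from the jaw sitting tight on the plates.
- **Tape measure:** the arm did not go near it. I last saw it undisturbed partway through, but did not look again at the end.

**What went wrong on the way:** on the first approach to the magazine the arm stopped short of the commanded pose and tilted slightly. I straightened it before gripping. The gripper also slipped a little on the knob at the end of the opening pull, which did no harm.

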